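Take the fondue fork rack off its keyhole studs and stand it on the lid rest

TASK

Take the steel-backed fork rack down from its wooden stand: slide it straight up until the stud heads line up with the wide ends of its keyholes, then draw it forward off the studs. Carry it upright and stand it gently in the middle of the rectangular wooden lid rest, its long side square along the lid rest's long side (facing either way), let go, and leave the other things on the counter where they are.

Things in the scene. Friction and masses are not known exactly. Their poses are not given: they have to be found in the camera images.
- rack: Fork rack, loose, about 0.45 kg, 160 wide (y), 72 deep (x), 172 high: upright steel back plate 160 by 130 by 5, a light wood fork block along its foot in front, a light wood grip block on top. Origin: underside, middle of the plate's rear face. x from the plate towards the rack's front, y along its width, z up.
- rack_grip (a point): Centre of the rack's wooden grip block, 24 (x) by 60 (y) by 42 (z); 151 above the rack's underside, in the middle of its depth. Same axes as the rack. The block stands on a thin flange joined to the top of the back plate; before and behind the block the rack leaves free air to 21 below this point.
- rack_wide (a point): On the rack, half-way between the wide ends of its two keyholes (55 either side in y), mid-thickness of the plate; 81 below and 33.5 behind the grip's centre. Each keyhole goes through the plate: an eight-sided wide end 30 across, and from it a slot 12 wide running up. Hung, the studs are in the top of the slots, 28 above this point.
- rack_foot (a point): On the rack: centre of its flat underside (72 in x by 160 in y), straight below the grip's centre by 151. Same axes.
- stand: Fixed dark wood stand the rack hangs on: foot 130 by 220 by 12, upright panel 190 wide, 12 thick, top 150 above the counter. Origin: on the counter below the panel's front face, mid-width. x straight out from the panel's front (away from the robot, give or take its yaw), y along the panel, z up. Its top is 31 below the hung grip's centre.
- stand_studs (a point): Half-way between the two steel studs on the panel's front, 128 above the counter, 5.5 before the panel. Axes of the stand. Studs 110 apart, along x: shank 8 diameter, 10 long, head 18 diameter, 4 thick. With point rack_wide at this height (5 mm either way; the rack slid up 28) the rack comes off along x, clear once 10 forward; hung, it is 18 above the stand's foot.
- board: Rectangular lid rest of medium wood, fixed, lying flat on the counter: 170 (x) by 220 (y, the long side) by 18 thick. Origin: centre of underside, z up.
- board_top (a point): Centre of the lid rest's top face, same axes as the lid rest.
- plate: Bystander: small white round melamine plate, 140 diameter, 16 high. Origin: centre of underside. Loose, leave alone.
- mug: Bystander: blue mug, 72 diameter, 80 high. Origin: centre of underside. Loose, leave alone.
- jar: Bystander: amber glass jar, 70 diameter, 95 high. Origin: centre of underside. Loose, leave alone.
- mill: Bystander: dark wooden pepper mill, 56 diameter, 160 high. Origin: centre of underside. Loose, leave alone.
- salt: Bystander: white ceramic salt pot with a rounded lid, 64 diameter, 58 high. Origin: centre of underside. Loose, leave alone.
- fondue_dial (a point): Bystander: fixed black electric fondue base, 220 diameter, with a knob on its side towards the robot, a white pot in it with a handle to +y (reaching 175 from the centre) and a steel ring on the rim; 167 high in all. This point: the front of the knob, 36 up, 116 from the centre towards the robot. Leave alone.
Mind the look-alikes: they are no part of the job. Several things have the shape of the rack; the one meant has the colours described above.

How it is judged:
On the way, in this order (a step that is already met when the one before it is completed fails the run):
1. the rack is slid up so that the wide ends of its keyholes are at the stud heads (within 8 mm), still on the studs (z of rack_wide in the frame of stand_studs between -0.008 and 0.008 m and x of rack_wide in the frame of stand_studs between -0.008 and 0.007 m), for 0.05 s.
2. the rack is drawn forward, clear of the stud heads (x of rack_wide in the frame of stand_studs above 0.012 m), for 0.05 s.
At the end, for the whole second after the job is handed in: The rack stands at rest and upright (within 0.05 rad) on the lid rest, the centre of its underside within 30 mm of the lid rest's centre, its long side along the lid rest's long side within 0.2 rad (either way round), released (horizontal distance between rack_foot and board_top below 0.03 m and z of rack_foot in the frame of board_top between -0.004 and 0.004 m and angle between the y axis of rack_foot and the y axis of board_top, either way round below 0.2 rad and angle between rack_foot's own z axis and vertical below 0.05 rad and linear speed of rack below 0.02 m/s); the robot touches nothing.
It fails at once if a loose bystander (plate, mug, jar, mill, salt pot) is moved more than 30 mm (distance of any of plate, mug, jar, mill, salt from where it was at the start of the episode above 0.03 m).
It fails at once if the rack is tipped more than 0.5 rad (angle between rack_foot's own z axis and vertical above 0.5 rad).
It fails at once if the rack is dropped or banged on the lid rest (over 60 N) (contact force between rack and board above 60 N).
It also fails if it takes over 51 s, if anything falls off the work surface, if the arm or the gripper's body presses on something with over 40 N, if the wrist force passes 120 N, or if a joint passes its speed limit or range.

ROBOT

A 6-joint arm with a two-finger parallel gripper is mounted at the origin on the work surface. World frame = base frame: x ahead of the robot, y to its left, z up, the work surface at z = 0. Lengths are in m, angles in rad, forces in N, time in s.
With the tool pointing down it reaches from about 0.35 to 0.975 m from the base axis. Payload 4.9 kg.
Tool frame: the origin (TCP) lies midway between the tips of the shut fingers; the grasp point (between the pads) lies 19 mm behind it; z points along the fingers, y is the line along which they close (so a half turn about z gives the same grasp; the last joint's range is limited). The gripper opens to 85 mm and grips with 20 to 120 N. Pads are 22 mm wide; open, the fingers measure 114 mm over their backs; the gripper's body (76 mm by 85 mm) begins 54 mm behind the grasp point. The pads swing forward as they close: fully open they stand 13 mm farther back than shut.
Start: joints at [-1.344, 0.053, 1.613, -0, 1.476, -0.119], TCP at [0.212, -0.588, 0.231] pointing down, gripper open.
Joint ranges: [-3.01, 3.01], [-1.01, 2.22], [0.06, 2.58], [-1.02, 4.17], [0.09, 2.62], [-3.14, 3.14]. Speed limits (rad/s): [2.57, 2.57, 3.14, 3.14, 3.14, 3.14].

INTERFACE

Orientations are given as a rotation vector (axis times angle).
In Python, from station import telemetry, optics, ctrl gives the robot as it stands.
- The arm moves only by the shell command python3 -m pendant 'ROWS' [FORCE]. ROWS is JSON, one flat list of numbers, 7 for each row, row after row: the turn, a rotation vector about the tool's x, y, z as a fraction of full scale, then the shift along the tool's x, y, z as a fraction of full scale, then the opening, from 0 (shut) to 1 (fully open). In form: [ax, ay, az, tx, ty, tz, fingers, ax, ay, az, tx, ty, tz, fingers, ...]. A call has 1 to 12 rows; each row is the pose to reach, as a shift and turn from the pose commanded when the call began, along the tool's axes at that moment; what a row does not reach only later rows make up. Full scale, the value 1, is 300 mm for a shift and 30 degrees for a turn. A row lasts 1/8 s, in which the tool goes at most 62.5 mm and 10.7 degrees, less where a joint would pass 70% of its speed; a pose out of reach is approached as far as the arm can. A call with a number of a shift or a turn outside -1 to 1 is refused whole. A call with a gripper value outside its range is refused whole. The fingers move at their own pace and stop on an object; FORCE is the grip in N (left out, the last holds). Time passes only in rows, so rows that repeat a pose let the fingers close. It gives the time, the measured TCP pose, the force, the opening and the grip force at its end, in the units of the state.
- telemetry.get_obs(): the state, without advancing time (a new reading comes with each control period).
- optics.get_image(name): name is "scene" or "top" or "wrist"; returns a dict with "image" (384x512x3 uint8, red, green, blue), "depth" (384x512 float32, m along the optical axis (not along the pixel's ray), 0 where there is no reading), "fx", "fy", "cx", "cy" (pixels), "rvec" (rotation vector, rad) and "tvec" (3), from world to camera coordinates, as OpenCV has them. Camera axes: x right, y down, z forward; pixel columns grow to the right and rows downward; lengths in m; the calibration is good to about 2 mm. A picture is of the moment at which its call begins.
- ctrl.finish_job(): hands the job in; it is judged then, once.
The state is a dict: "t": time; "q": joint angles; "dq": joint speeds; "effort": joint torques, N m; "tool_pos": TCP position; "tool_rot": TCP orientation; "contact_force": force on the tool from outside, world axes, zero at the start; "wrist_torque": the same for the moment, N m; "opening": finger opening in m; "grip_force": force on a finger pad.
Only numpy, scipy, OpenCV 4.12 (cv2) and the standard library are available. Lean on these libraries where they do the work, as an engineer would, in place of code of your own. Each camera call takes 0.05 s, during which the arm holds its last target. There are 200 camera calls.

## Working session

There is one attempt and no reset: what is moved stays moved. The work goes in short steps, Python scripts to look and compute and a shell command to move; the robot and the scene stay as the last step left them, time stands still between calls to the robot, and variables do not carry over. Pictures are saved under pics/ and viewed, at most 10 in all, crops included, and the job is handed in when it is done.

```bash
mkdir -p pics; cat > h.py <<'E'
import numpy as np,cv2
from station import telemetry,optics,ctrl
def cap(n):
    d=optics.get_image(n); R=cv2.Rodrigues(np.array(d['rvec'],float))[0]; t=np.array(d['tvec'],float).ravel()
    v,u=np.mgrid[:384,:512]; z=d['depth']
    P=np.stack([(u-d['cx'])/d['fx']*z,(v-d['cy'])/d['fy']*z,z],-1)
    W=(P-t)@R   # world
    W[z==0]=np.nan
    return d,W
def save(d,f): cv2.imwrite('pics/'+f,d['image'][:,:,::-1])
E
python3 - <<'E'
from h import *
print(telemetry.get_obs())
for n in('scene','top'):
    d,W=cap(n); save(d,n+'.png'); np.savez('/tmp/'+n,W=W,im=d['image'])
    print(n,d['fx'],-cv2.Rodrigues(np.array(d['rvec']))[0].T@np.array(d['tvec']).ravel())
E
```

```text
{'t': 0.0, 'q': array([-1.34404687e+00,  5.33305752e-02,  1.61430018e+00, -2.93434780e-05,
        1.47600750e+00, -1.19019637e-01]), 'dq': array([-0.00073165,  0.0003298 , -0.00055165,  0.00139162, -0.00027632,
       -0.00080393]), 'effort': array([ 2.43202994e-04, -3.93674934e+01, -3.70177960e+01, -8.25106963e-05,
        6.95078226e-03, -1.30167416e-05]), 'tool_pos': array([ 0.21166402, -0.58739939,  0.23007563]), 'tool_rot': array([-3.09274844e+00, -5.40084467e-01,  2.18669292e-04]), 'contact_force': array([ 1.0018555 ,  0.57411333, -0.59285445]), 'wrist_torque': array([ 0.01200942,  0.02275819, -0.01686665]), 'grip_force': 0.0, 'opening': 0.08547828611115231}
scene 426.22409961854424 [1.58804996 0.16471222 1.06977039]
top 364.06186156556396 [0.33487738 0.14458594 1.08059103]
```

View pics/scene.png

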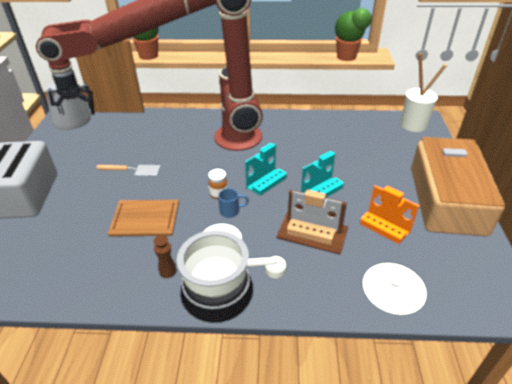

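View pics/top.png

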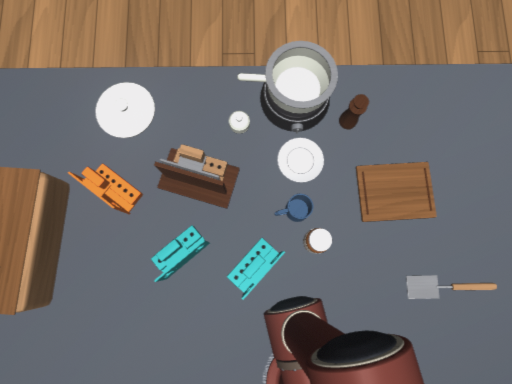

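The stand with the steel rack and light grip block is at about (200,175) in the top view. The lid rest is at (396,191). Mug, jar, plate, salt and mill lie between them, and the look-alikes are the teal and orange racks.

```bash
cat > m.py <<'E'
from h import *
def rect(p):
    r=cv2.minAreaRect((p[:,:2]*1000).astype(np.float32)); return r
def show(nm,W,m):
    p=W[m]; 
    if len(p)<8: print(nm,len(p)); return
    (c,s,a)=rect(p); print(nm,len(p),'c',np.round(c,1),'size',np.round(s,1),'ang',round(a,1),'z',np.round(np.nanpercentile(p[:,2],[5,50,95]),4))
E
python3 - <<'E'
from m import *
for n in('top','scene'):
    f=np.load('/tmp/%s.npz'%n); W=f['W']; im=f['im'].astype(int); x,y,z=W[...,0],W[...,1],W[...,2]
    hsv=cv2.cvtColor(f['im'],cv2.COLOR_RGB2HSV)
    if n=='top':
        print(W[175,190],W[155,190],W[191,396],W[165,215],W[195,180])
        for rr in range(145,205,6): print(rr,np.round(W[rr,160:240:10,2]*1000))
    cx,cy=W[191,396,:2] if n=='top' else (cx,cy)
    show(n+' board',W,(abs(x-cx)<.14)&(abs(y-cy)<.16)&(z>.011)&(z<.03))
    sx,sy=(.42,.42)
    if n=='top': sx,sy=W[165,190,:2]
    reg=(abs(x-sx)<.13)&(abs(y-sy)<.15)
    show(n+' grip',W,reg&(z>.194)&(z<.21))
    show(n+' plate/stand top',W,reg&(z>.135)&(z<.175))
    show(n+' >.135 all',W,reg&(z>.135))
    show(n+' foot',W,reg&(z>.006)&(z<.02))
    # max heights in field
    for h in(.05,.1,.15): 
        k=(z>h)&(x>.3)&(x<.95)&(abs(y)<.5)
        nl,lab,st,c=cv2.connectedComponentsWithStats(k.astype(np.uint8))
        print(h,[tuple(np.round(np.r_[np.nanmean(W[lab==i],0)],3)) for i in range(1,nl) if st[i,4]>30])
E
```

```text
[0.55401457 0.30107012 0.15068897] [0.59366611 0.29359867 0.20035297] [ 0.52876535 -0.29014915  0.01774564] [0.60407114 0.24470919 0.06016473] [0.52767873 0.35492546 0.00256261]
145 [ 2.  2.  1.  3. -0. -2.  1.  1.]
151 [  1.  12. 203. 200. 201.   2.   1.   0.]
157 [ -1.  11. 160. 187. 203.  58.   0.   1.]
163 [152. 160. 163. 162. 162.  62.  63.   0.]
169 [118. 152. 152. 160. 163.  58.  65.  14.]
175 [  2.  66. 120. 151. 151. 157.  56.  13.]
181 [ 14.  12.  10.  65. 115. 152. 151.  15.]
187 [ 14.  13.  12.  13.  17.  64. 113.  13.]
193 [ 3.  0. 15. 10. 12. 10. 12. 16.]
199 [-2.  2.  2.  1. 10. 14. 13.  1.]
top board 4132 c [ 530.  -290.3] size [170.6 222.1] ang 2.7 z [0.0153 0.0187 0.022 ]
top grip 233 c [603.4 291.2] size [59.3 24.5] ang 72.4 z [0.1977 0.2022 0.2052]
top plate/stand top 847 c [582.6 298. ] size [189.1  61.9] ang 72.8 z [0.1399 0.1529 0.1637]
top >.135 all 1132 c [584.2 297.4] size [189.1  65.1] ang 72.6 z [0.1412 0.1597 0.2033]
top foot 1424 c [585.8 303.4] size [241.8 289.7] ang 1.5 z [0.0092 0.0132 0.0166]
0.05 [(np.float64(0.832), np.float64(0.005), np.float64(0.
[... 1763 characters left out ...]
, np.float64(0.007), np.float64(0.117)), (np.float64(0.768), np.float64(-0.159), np.float64(0.113))]
0.1 [(np.float64(0.329), np.float64(0.117), np.float64(0.144)), (np.float64(0.368), np.float64(0.328), np.float64(0.145)), (np.float64(0.584), np.float64(0.303), np.float64(0.15)), (np.float64(0.827), np.float64(0.009), np.float64(0.147)), (np.float64(0.766), np.float64(-0.16), np.float64(0.133))]
0.15 [(np.float64(0.327), np.float64(0.137), np.float64(0.167)), (np.float64(0.367), np.float64(0.348), np.float64(0.168)), (np.float64(0.596), np.float64(0.297), np.float64(0.178)), (np.float64(0.839), np.float64(0.016), np.float64(0.166)), (np.float64(0.76), np.float64(-0.162), np.float64(0.155))]
```

```bash
cat > go.py <<'E'
import sys
from h import *
from scipy.spatial.transform import Rotation as Ro
o=telemetry.get_obs(); p=np.array(o['tool_pos']); R=Ro.from_rotvec(o['tool_rot'])
x,y,z,yaw=map(float,sys.argv[1:5]); a=np.radians(yaw)  # yaw = heading of tool y
Y=np.array([np.cos(a),np.sin(a),0]);Z=np.array([0,0,-1.]);X=np.cross(Y,Z)
T=Ro.from_matrix(np.stack([X,Y,Z],1))
print('t',round(o['t'],2),'pos',p.round(4),'yaw',np.degrees(np.arctan2(*R.as_matrix()[[1,0],1])).round(1),'F',np.round(o['contact_force'],1),'open',round(o['opening'],4),'grip',round(o['grip_force'],1))
print('turn',np.round(np.degrees((R.inv()*T).as_rotvec())/30,3),'shift',np.round(R.inv().apply(np.array([x,y,z])-p)/.3,3))
E
python3 -m pendant '[-0.35,0,0,0,0,0,1]' >/dev/null 2>&1 <<<'' && false; python3 go.py .603 .291 .29 -17.5
```

```text
t 0.23 pos [ 0.2122 -0.5895  0.2295] yaw -70.2 F [-0.8  0.1 -0.8] open 0.0856 grip 0.0
turn [ 0.328  0.162 -1.751] shift [ 2.221 -2.243 -0.624]
```

That first line included a needless small tilt row; the correction below takes it back out.

```bash
python3 -m pendant '[0.16,0.08,-0.88,0.3,-0.3,-0.3,1, 0.16,0.08,-0.88,0.9,-0.9,-0.35,1, 0.16,0.08,-0.88,0.9,-0.9,-0.35,1, 0.16,0.08,-0.88,0.9,-0.9,-0.35,1, 0.16,0.08,-0.88,0.9,-0.9,-0.35,1, 0.16,0.08,-0.88,0.9,-0.9,-0.35,1, 0.16,0.08,-0.88,0.9,-0.9,-0.35,1, 0.16,0.08,-0.88,0.9,-0.9,-0.35,1, 0.16,0.08,-0.88,0.9,-0.9,-0.35,1]'; python3 go.py .603 .291 .29 -17.5
```

```text
t: 1.35
tool_pos: [0.369, -0.2291, 0.2849]
tool_rot: [2.802, 1.199, 0.023]
contact_force: [0.6, 0.2, -0.4]
opening: 0.0856
grip_force: 0.0
t 1.35 pos [ 0.369  -0.2291  0.2849] yaw -43.6 F [ 0.6  0.2 -0.4] open 0.0856 grip 0.0
turn [ 0.163  0.083 -0.872] shift [ 1.791 -0.627 -0.116]
```

```bash
python3 -m pendant '[0.16,0.08,-0.87,0.9,-0.31,-0.06,1, 0.16,0.08,-0.87,0.9,-0.31,-0.06,1, 0.16,0.08,-0.87,0.9,-0.31,-0.06,1, 0.16,0.08,-0.87,0.9,-0.31,-0.06,1, 0.16,0.08,-0.87,0.9,-0.31,-0.06,1, 0.16,0.08,-0.87,0.9,-0.31,-0.06,1, 0.16,0.08,-0.87,0.9,-0.31,-0.06,1]'; python3 go.py .603 .291 .29 -17.5
```

```text
t: 2.22
tool_pos: [0.4878, 0.0303, 0.2882]
tool_rot: [2.534, 1.853, -0.002]
contact_force: [0.8, 1.2, 0.3]
opening: 0.0854
grip_force: 0.0
t 2.23 pos [0.4878 0.0303 0.2882] yaw -17.6 F [0.8 1.2 0.3] open 0.0854 grip 0.0
turn [ 0.002  0.005 -0.005] shift [ 0.944  0.102 -0.008]
```

```bash
python3 -m pendant '[0,0,0,0.94,0.1,0,1, 0,0,0,0.94,0.1,0,1, 0,0,0,0.94,0.1,0,1, 0,0,0,0.94,0.1,0,1, 0,0,0,0.94,0.1,0,1, 0,0,0,0.94,0.1,0,1, 0,0,0,0.94,0.1,0,1]' >/dev/null; python3 go.py .603 .291 .29 -17.5; python3 - <<'E'
from m import *
d,W=cap('wrist'); save(d,'w1.png'); x,y,z=W[...,0],W[...,1],W[...,2]
reg=(abs(x-.603)<.07)&(abs(y-.291)<.07)
show('grip',W,reg&(z>.192)&(z<.215))
show('standtop',W,(abs(x-.57)<.1)&(abs(y-.3)<.13)&(z>.142)&(z<.155))
show('platetop',W,(abs(x-.57)<.1)&(abs(y-.3)<.13)&(z>.157)&(z<.17))
E
```

```text
t 3.1 pos [0.6018 0.2895 0.2882] yaw -17.7 F [-1.4  0.2  0.6] open 0.0855 grip 0.0
turn [ 0.003  0.005 -0.006] shift [ 0.006  0.002 -0.006]
grip 2260 c [603.9 291.7] size [59.2 24. ] ang 72.7 z [0.1985 0.2008 0.2019]
standtop 2835 c [563.9 303.5] size [189.9  21.2] ang 72.7 z [0.1456 0.1492 0.1505]
platetop 2535 c [591.9 294.8] size [159.1  47.9] ang 72.7 z [0.1579 0.1592 0.1604]
```

View pics/w1.png

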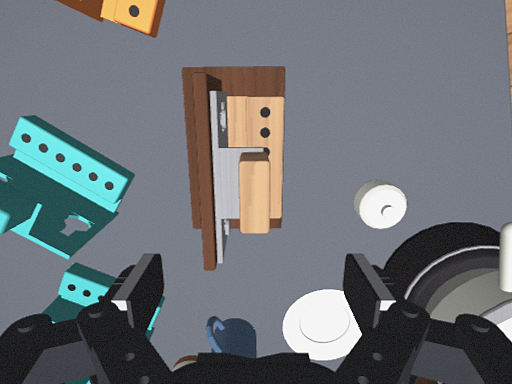

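The wrist view shows the grip block at about (255,190) in front of the stand panel, with free air on both sides, and the measured sizes match. I'll descend and grip.

```bash
python3 -m pendant '[0,0,-0.015,0.01,0.005,0.15,1, 0,0,-0.015,0.01,0.005,0.3,1, 0,0,-0.015,0.01,0.005,0.38,1, 0,0,-0.015,0.01,0.005,0.405,1, 0,0,-0.015,0.01,0.005,0.405,1, 0,0,-0.015,0.01,0.005,0.405,0.1, 0,0,-0.015,0.01,0.005,0.405,0, 0,0,-0.015,0.01,0.005,0.405,0, 0,0,-0.015,0.01,0.005,0.405,0, 0,0,-0.015,0.01,0.005,0.405,0, 0,0,-0.015,0.01,0.005,0.405,0, 0,0,-0.015,0.01,0.005,0.405,0]' 60; python3 go.py .604 .2917 .194 -17.3
```

```text
t: 4.65
tool_pos: [0.6044, 0.2939, 0.1675]
tool_rot: [2.525, 1.865, 0.001]
contact_force: [0.5, -0.2, 4.7]
opening: 0.0236
grip_force: 59.6
t 4.65 pos [0.6044 0.2939 0.1675] yaw -17.1 F [ 0.5 -0.2  4.7] open 0.0236 grip 59.6
turn [0.005 0.002 0.007] shift [-0.007  0.001 -0.088]
```

```bash
python3 -m pendant '[0,0,0,0,0,-0.02,0, 0,0,0,0,0,-0.045,0, 0,0,0,0,0,-0.07,0, 0,0,0,0,0,-0.085,0, 0,0,0,0,0,-0.093,0, 0,0,0,0,0,-0.093,0, 0,0,0,0,0,-0.093,0, 0,0,0,0,0,-0.093,0]'; python3 - <<'E'
from m import *
print(telemetry.get_obs()['tool_pos'])
for n in ('wrist','top'):
    d,W=cap(n); save(d,n+'2.png'); x,y,z=W[...,0],W[...,1],W[...,2]
    R=(abs(x-.59)<.1)&(abs(y-.3)<.13)
    show('platetop',W,R&(z>.18)&(z<.195)); show('stand',W,R&(z>.142)&(z<.155))
d,W=cap('scene'); im=d['image'][170:270,250:390,::-1]; cv2.imwrite('pics/s2.png',cv2.resize(im,None,fx=5,fy=5,interpolation=cv2.INTER_CUBIC))
E
python3 go.py .604 .2917 .194 -17.3
```

```text
t: 5.65
tool_pos: [0.6039, 0.2938, 0.1946]
tool_rot: [2.525, 1.865, -0.0]
contact_force: [1.3, 0.1, -3.3]
opening: 0.0233
grip_force: 59.1
[0.60391282 0.29382914 0.19456542]
platetop 4504 c [600.8 324.8] size [96.5 48.2] ang 72.9 z [0.1831 0.186  0.1875]
stand 2777 c [570.2 324.5] size [146.2  20.8] ang 72.6 z [0.1466 0.1493 0.1507]
platetop 2
stand 23 c [538.5 220.3] size [23.8  9.2] ang 21.4 z [0.1447 0.15   0.152 ]
t 5.8 pos [0.6039 0.2938 0.1945] yaw -17.1 F [ 0.5  0.3 -3.1] open 0.0237 grip 59.1
turn [0.003 0.003 0.007] shift [-0.007  0.002  0.002]
```

View pics/s2.png

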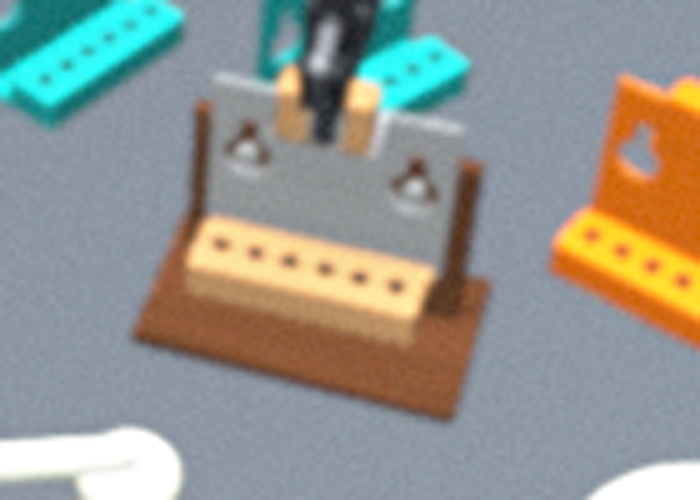

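The heads show in the wide ends at about (248,150) and (413,185), and the plate has risen 27 mm. I'll draw it forward slowly, then lift.

```bash
python3 -m pendant '[0,0,0,0,0,-0.003,0, 0,0,0,0,0.015,-0.003,0, 0,0,0,0,0.03,-0.003,0, 0,0,0,0,0.05,-0.003,0, 0,0,0,0,0.075,-0.003,0, 0,0,0,0,0.1,-0.003,0, 0,0,0,0,0.14,-0.003,0, 0,0,0,0,0.18,-0.003,0, 0,0,0,0,0.2,-0.003,0, 0,0,0,0,0.2,-0.003,0]'; python3 go.py .60 .25 .36 -17
```

```text
t: 7.05
tool_pos: [0.6617, 0.2759, 0.1955]
tool_rot: [2.525, 1.865, -0.001]
contact_force: [-1.0, 0.2, -4.4]
opening: 0.023
grip_force: 59.3
t 7.05 pos [0.6617 0.2759 0.1955] yaw -17.1 F [-1.   0.2 -4.4] open 0.023 grip 59.3
turn [ 0.003  0.003 -0.004] shift [-0.144 -0.17  -0.548]
```

```bash
python3 -m pendant '[0,0,0,0,0,-0.08,0, 0,0,0,0,0,-0.2,0, 0,0,0,0,0,-0.35,0, 0,0,0,0,0,-0.5,0, 0,0,0,-0.1,0,-0.6,0, 0,0,0,-0.25,-0.05,-0.6,0, 0,0,0,-0.4,-0.08,-0.6,0, 0,0,-0.1,-0.55,-0.1,-0.6,0, 0,0,-0.2,-0.7,-0.12,-0.6,0, 0,0,-0.3,-0.85,-0.13,-0.6,0, 0,0,-0.4,-1,-0.14,-0.6,0, 0,0,-0.4,-1,-0.14,-0.6,0]'; python3 go.py .53 -.29 .376 2.7
```

```text
t: 8.55
tool_pos: [0.5318, 0.0001, 0.3789]
tool_rot: [2.317, 2.113, 0.002]
contact_force: [0.6, 0.9, -4.0]
opening: 0.0232
grip_force: 60.2
t 8.55 pos [5.318e-01 1.000e-04 3.789e-01] yaw -5.3 F [ 0.6  0.9 -4. ] open 0.0232 grip 60.2
turn [ 0.009  0.006 -0.266] shift [-0.963  0.083  0.013]
```

```bash
python3 -m pendant '[0,0,-0.05,-0.15,0.01,0,0, 0,0,-0.1,-0.3,0.03,0,0, 0,0,-0.15,-0.45,0.04,0,0, 0,0,-0.2,-0.6,0.05,0,0, 0,0,-0.25,-0.75,0.06,0,0, 0.009,0.006,-0.266,-0.88,0.075,0,0, 0.009,0.006,-0.266,-0.96,0.083,0,0, 0.009,0.006,-0.266,-0.96,0.083,0,0, 0.009,0.006,-0.266,-0.96,0.083,0,0]'; python3 go.py .53 -.289 .17 2.7;  python3 - <<'E'
from m import *
d,W=cap('scene'); save(d,'s3.png')
x,y,z=W[...,0],W[...,1],W[...,2]
k=(abs(x-.53)<.13)&(abs(y+.29)<.15)
show('rack front/block',W,k&(z>.2)&(z<.3)); print(np.nanpercentile(z[k&(z>.15)],[1,2,5]))
d,W=cap('wrist'); save(d,'w3.png'); x,y,z=W[...,0],W[...,1],W[...,2]
show('board',W,(z>.01)&(z<.026)); show('platetop',W,(z>.35)&(z<.385)&(abs(x-.53)<.1)&(abs(y+.29)<.1))
E
```

```text
t: 9.68
tool_pos: [0.5324, -0.2859, 0.3772]
tool_rot: [-2.161, -2.276, 0.001]
contact_force: [0.9, 0.2, -4.4]
opening: 0.0232
grip_force: 60.1
t 9.68 pos [ 0.5324 -0.2859  0.3772] yaw 3.0 F [ 0.9  0.2 -4.4] open 0.0232 grip 60.1
turn [-0.005 -0.004  0.009] shift [-0.011 -0.007  0.691]
rack front/block 1375 c [ 532.  -286.3] size [ 80.4 160.7] ang 3.5 z [0.2488 0.271  0.295 ]
[0.24934156 0.25373619 0.26272217]
board 5164 c [ 505.4 -342.3] size [843.9 357.9] ang 56.4 z [0.0132 0.0172 0.0222]
platetop 5298 c [ 506.2 -253.5] size [65.5 88.9] ang 27.9 z [0.3579 0.3689 0.3802]
```

View pics/s3.png

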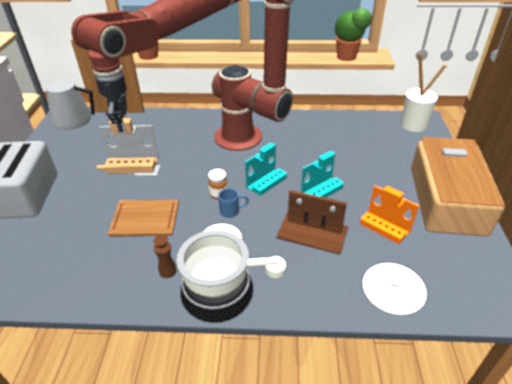

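The rack hangs upright and square above the lid rest at about (130,150). Its offset is only a few mm. I'll lower it.

```bash
python3 -m pendant '[0,0,0,-0.01,-0.007,0.1,0, 0,0,0,-0.01,-0.007,0.22,0, 0,0,0,-0.01,-0.007,0.36,0, 0,0,0,-0.01,-0.007,0.48,0, 0,0,0,-0.01,-0.007,0.58,0, 0,0,0,-0.01,-0.007,0.65,0, 0,0,0,-0.01,-0.007,0.69,0, 0,0,0,-0.01,-0.007,0.7,0, 0,0,0,-0.01,-0.007,0.7,0, 0,0,0,-0.01,-0.007,0.7,0]'; python3 go.py .53 -.289 .1555 2.7
```

```text
t: 11.02
tool_pos: [0.5301, -0.2903, 0.1682]
tool_rot: [-2.164, -2.276, 0.002]
contact_force: [0.2, -1.1, -4.3]
opening: 0.0228
grip_force: 60.1
t 11.03 pos [ 0.5301 -0.2903  0.1682] yaw 2.9 F [ 0.2 -1.1 -4.3] open 0.0228 grip 60.1
turn [-0.003  0.     0.006] shift [ 0.004 -0.     0.042]
```

```bash
python3 -m pendant '[0,0,0,0,0,0.01,0, 0,0,0,0,0,0.02,0, 0,0,0,0,0,0.028,0, 0,0,0,0,0,0.032,0, 0,0,0,0,0,0.036,0, 0,0,0,0,0,0.038,0, 0,0,0,0,0,0.04,0, 0,0,0,0,0,0.04,0]'; python3 go.py .53 -.289 .1555 2.7
```

```text
t: 12.02
tool_pos: [0.5295, -0.2896, 0.1566]
tool_rot: [-2.162, -2.274, 0.002]
contact_force: [-3.4, 4.9, 6.6]
opening: 0.0237
grip_force: 61.5
t 12.03 pos [ 0.5295 -0.2896  0.1566] yaw 2.9 F [-3.4  4.9  6.6] open 0.0237 grip 61.5
turn [-0.006 -0.003  0.007] shift [0.002 0.002 0.004]
```

Contact is confirmed at about 11 N. I'll release and rise straight up.

```bash
python3 -m pendant '[0,0,0,0,0,-0.001,0.35, 0,0,0,0,0,-0.001,0.5, 0,0,0,0,0,-0.001,0.8, 0,0,0,0,0,-0.001,0.8, 0,0,0,0,0,-0.001,0.8, 0,0,0,0,0,-0.1,0.8, 0,0,0,0,0,-0.25,0.8, 0,0,0,0,0,-0.4,0.8, 0,0,0,0,0,-0.5,0.8, 0,0,0,0,0,-0.5,0.8, 0,0,0,0,0,-0.5,0.8]'; python3 - <<'E'
from m import *
d,W=cap('wrist'); save(d,'w4.png'); x,y,z=W[...,0],W[...,1],W[...,2]
R=(abs(x-.53)<.13)&(abs(y+.29)<.15)
show('grip',W,R&(z>.18)&(z<.2)); show('platetop',W,R&(z>.138)&(z<.16));show('board',W,R&(z>.011)&(z<.026))
E
```

```text
t: 13.4
tool_pos: [0.5295, -0.2897, 0.3031]
tool_rot: [-2.161, -2.273, 0.003]
contact_force: [-0.1, -0.1, -0.3]
opening: 0.0683
grip_force: 0.0
grip 1836 c [ 529.8 -290.8] size [23.9 59.3] ang 3.4 z [0.187  0.1891 0.1903]
platetop 2215 c [ 517.3 -292.3] size [ 47.  160.3] ang 2.8 z [0.145  0.1473 0.1486]
board 11876 c [ 529.6 -290.7] size [170.1 218.8] ang 2.7 z [0.0157 0.0173 0.0242]
```

View pics/w4.png

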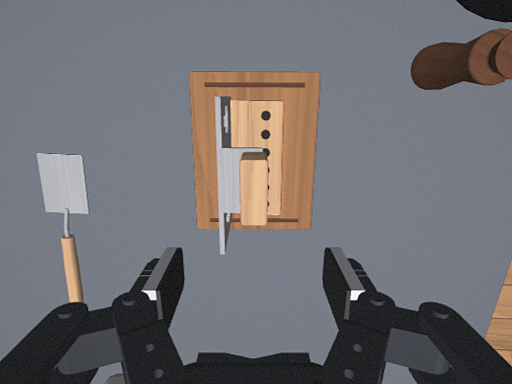

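The rack stands centred and square on the lid rest, with the grip block at about (254,190), and the gripper is clear.

```bash
python3 -c "
from station import ctrl; print(ctrl.finish_job())"
```

```text
the job is handed in; nothing more can be done
None
```

The fork rack is off its stand and standing upright on the lid rest, within about 1 mm of centre and 1° of square, released with the gripper clear; the job was handed in at about 13.5 s, and the hand-in gave no verdict.

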